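# Set the screwdriver controller to the cross-head programme

### The arm

A 6-joint arm with a two-finger parallel gripper is mounted at the origin on a cart in front of the work surface, level with it; the furniture and walls round the work are solid. World frame = base frame: x ahead of the robot, y to its left, z up, the work surface at z = 0. Lengths are in m, angles in degrees, forces in N, time in s.
With the tool pointing down it reaches from about 0.325 to 0.775 m from the base axis. Payload 5.5 kg.
Tool frame: the origin (TCP) lies at the very end of the fingers, on their centre line; the grasp point (between the pads) lies 19 mm behind it (ctrl.grasp_offset is the distance from the TCP to the grasp point, in m); z points along the fingers, y is the line along which they close (so a half turn about z gives the same grasp; the last joint's range is limited). The gripper opens to 85 mm and grips with 20 to 120 N. Pads are 22 mm wide; open, the fingers measure 114 mm over their backs; the gripper's body (76 mm by 85 mm) begins 54 mm behind the grasp point. The pads swing forward as they close: fully open they stand 13 mm farther back than shut.
Start: joints at [66.423, 5.22, 70.514, -0, 104.267, -3.249], TCP at [0.208, 0.563, 0.231] pointing down, gripper open.
Joint ranges: [-164.24, 164.24], [-49.07, 125.15], [9.68, 141.18], [-86.29, 266.29], [3.28, 154.24], [-151.56, 151.56]. Speed limits (degrees/s): [147.25, 147.25, 172.46, 180, 180, 180].

### API

Orientations are given as a 3x3 rotation matrix whose columns are the frame's x, y, z axes.
In Python, from rig import status, imaging, ctrl gives the robot as it stands.
- The arm moves only by the shell command python3 -m creep 'ROWS' [FORCE]. ROWS is JSON, a list of rows, each a list of 3 entries, a list of its own where there are three numbers: the closure, from 0 (fully open) to 1 (shut), then the shift along the tool's x, y, z in mm, then the turn about the tool's z in rad. A call has 1 to 5 rows; each row is the pose to reach, as a shift and turn from the pose commanded when the call began, along the tool's axes at that moment; what a row does not reach only later rows make up. A row lasts 1/10 s, in which the tool goes at most 50 mm and 8.59 degrees, less where a joint would pass 70% of its speed; a pose out of reach is approached as far as the arm can. A call with a gripper value outside its range is refused whole. The fingers move at their own pace and stop on an object; FORCE is the grip in N (left out, the last holds). Time passes only in rows, so rows that repeat a pose let the fingers close. It gives the time, the measured TCP pose, the force, the opening and the grip force at its end, in the units of the state.
- status.get_state(): the state, without advancing time (a new reading comes with each control period).
- imaging.capture(name): name is "scene" or "top"; returns the picture (400x640x3 uint8, red, green, blue); there is no depth.
- imaging.camera_model(name): a dict with "fx", "fy", "cx", "cy" (pixels), "k1" (the pictures are not rectified: a ray, as slopes to the right and down, at radius r is drawn at 1 + k1 r^2 times it, then the intrinsics apply), "cam_to_world" (4x4, takes a point from camera to world coordinates). Camera axes: x right, y down, z forward; pixel columns grow to the right and rows downward; lengths in m; the calibration is good to about 2 mm. A picture is of the moment at which its call begins. camera_model takes no time and is no camera call.
- ctrl.hand_in(): hands the job in; it is judged then, once.
The state is a dict: "time": time; "joint_positions": joint angles; "qvel": joint speeds; "effort": joint torques, N m; "position": TCP position; "orientation": TCP orientation; "wrist_force": force on the tool from outside, world axes, zero at the start; "ft_torque": the same for the moment, N m; "opening": finger opening in m; "grip_force": force on a finger pad.
Only numpy, scipy, OpenCV 4.12 (cv2) and the standard library are available. Lean on these libraries where they do the work, as an engineer would, in place of code of your own. Each camera call takes 0.05 s, during which the arm holds its last target. There are 200 camera calls.

### The job

Set the screwdriver's control unit on the table to its cross-head programme: push the upright tab of the dial round with the fingers until it points squarely at the round plate with the cross, and then press the push button on the unit's deck all the way down and let it come up again. Only push: do not pinch the tab between the fingers, do not lift the dial, do not press the button before the tab points at the cross, and leave the things lying about where they are.

Things in the scene. Friction and masses are not known exactly. Their poses are not given: they have to be found in the camera images.
- unit: grey flat box fixed to the table, deck (top face) 35 mm above it. Origin on the table under the dial's axis; x -108 to +56 mm, y -108 to +108 mm; its -x is the front, toward the robot, z up. The button stands at its back right (28, -78 mm), a loose toy wheel lies at its back left (about 28, 76 mm). A thin black line on the deck in front of the dial marks off (joint 0)
- dial (a joint): angle (rad) of the dial, a black disc 92 mm across, top 16 mm above the deck, axis vertical through the unit's origin. At value a the tab points along (-cos a, -sin a) in the unit's frame: 0 is to the front, positive counter-clockwise from above. End stops at -1.6 and 1.6, no click stops; friction (about 2 N at the tab) keeps it where it is left; starts within 0.3 of 0
- tab_mid (a point): middle of the upright tab, 56 mm from the dial's axis, 63 mm above the table. The tab is a lug 16 mm wide (tangentially) and 22 mm long (radially, 45 to 67 mm from the axis), top 74 mm above the table, with a rubber pad on each side face; below 49 mm above the table it is a black arm 16 mm wide reaching 66 mm from the axis. The deck beside it is free, but for the 4 mm high plates
- aim (a point): the point at which the tab points: on the tab's centre line, 88 mm from the dial's axis (the plates' centres lie on the same circle), turning with the dial
- pad_ccw: rubber pad (20 mm radially, 22 mm high) on the side face of the tab that is pushed to turn the dial counter-clockwise (joint value grows); origin at its centre, 6 mm from the tab's centre line
- pad_cw: the same pad on the other side face, pushed to turn the dial clockwise (joint value falls)
- dial_lift (a joint): how far the dial stands lifted off its seat (m): 0 seated, up to 0.012; it is held down by its weight (about 2.5 N) and slight friction
- plate_cross: round aluminium plate, 26 mm across and 2 mm thick, fixed on the unit's deck 88 mm from the dial's axis, with a raised black cross (two bars 20x5 mm) on it (top 4 mm above the deck); origin at the centre of its underside. The four plates stand in any order at dial joint values -1.3, -0.65, 0.65 and 1.3
- plate_bar: round aluminium plate, 26 mm across and 2 mm thick, fixed on the unit's deck 88 mm from the dial's axis, with a raised black single bar (20x5 mm) on it (top 4 mm above the deck); origin at the centre of its underside. The four plates stand in any order at dial joint values -1.3, -0.65, 0.65 and 1.3
- plate_square: round aluminium plate, 26 mm across and 2 mm thick, fixed on the unit's deck 88 mm from the dial's axis, with a raised black solid square (13 mm) on it (top 4 mm above the deck); origin at the centre of its underside. The four plates stand in any order at dial joint values -1.3, -0.65, 0.65 and 1.3
- plate_ring: round aluminium plate, 26 mm across and 2 mm thick, fixed on the unit's deck 88 mm from the dial's axis, with a raised black ring (19 mm across) on it (top 4 mm above the deck); origin at the centre of its underside. The four plates stand in any order at dial joint values -1.3, -0.65, 0.65 and 1.3
- set_button (a joint): travel of the push button (m): 0 up, 0.006 fully down; its spring takes 5 N to press fully and brings it up again
- set_button_top (a point): centre of the button's top face, at the back right corner of the unit's deck; the button is grey, 28 mm across, in a black housing, and is pressed straight down
- wheel_3: a loose toy wheel, 50 mm across, 21 mm high, lying on the back left corner of the unit's deck; origin at the centre of its underside
- body_a: a loose toy car body, 63x113x48 mm, on the table left of the unit; origin at the centre of its underside
- block_wood: a loose light wood block, 36x90x32 mm, on the table at the left; origin at the centre of its underside
- pliers: loose pliers, 52x164x12 mm, on the table at the far right; origin at the centre of their underside
- bit_holder: a loose black bit holder, 28x68x42 mm, on the table at the right; origin at the centre of its underside
- block_dark: a loose dark wood block, 42x72x28 mm, on the table right of the unit; origin at the centre of its underside

How it is judged:
By the outcome, as a careful person would: the job done as asked, in the order asked, and still so for the second after the job is handed in, with the robot touching nothing.
It also fails if it takes over 45 s, if anything falls off the work surface, if the arm or the gripper's body presses on something with over 40 N, if the wrist force passes 120 N, or if a joint passes its speed limit or range.

## Working session

There is one attempt and no reset: what is moved stays moved. The work goes in short steps, Python scripts to look and compute and a shell command to move; the robot and the scene stay as the last step left them, time stands still between calls to the robot, and variables do not carry over. Pictures are saved under pics/ and viewed, at most 10 in all, crops included, and the job is handed in when it is done.

```bash
mkdir -p pics; ls
python3 - <<'E'
from rig import status, imaging, ctrl
import cv2,numpy as np
for n in("scene","top"):
    cv2.imwrite(f"pics/{n}0.png",imaging.capture(n)[:,:,::-1])
    m=imaging.camera_model(n);print(m)
s=status.get_state();print(s['time'],s['position'],np.round(s['orientation'],3),s['opening'])
E
```

```text
pics
{'fx': 363.36686819151174, 'fy': 363.36686819151174, 'cx': 321.6097472626316, 'cy': 198.02786818423095, 'k1': -0.06502325009081052, 'cam_to_world': array([[ 6.35697147e-01, -6.20603713e-01,  4.59064450e-01,
        -6.47757311e-03],
       [-7.71938194e-01, -5.10493560e-01,  3.78824168e-01,
        -3.61630050e-01],
       [-7.50239893e-04, -5.95186825e-01, -8.03587009e-01,
         8.95360290e-01],
       [ 0.00000000e+00,  0.00000000e+00,  0.00000000e+00,
         1.00000000e+00]])}
{'fx': 422.6646520050482, 'fy': 422.6646520050482, 'cx': 324.7852721561856, 'cy': 197.05507486549777, 'k1': -0.0020223305202987318, 'cam_to_world': array([[ 0.00273118, -0.98140497,  0.19192921,  0.23809482],
       [-0.99999225, -0.0032243 , -0.00225699,  0.05237847],
       [ 0.00283386, -0.19192156, -0.98140618,  1.28591969],
       [ 0.        ,  0.        ,  0.        ,  1.        ]])}
0.1 [0.20831577 0.56239552 0.23022146] [[-0.938  0.347 -0.001]
 [ 0.347  0.938 -0.002]
 [ 0.    -0.002 -1.   ]] 0.08522604614084099
```

View pics/scene0.png

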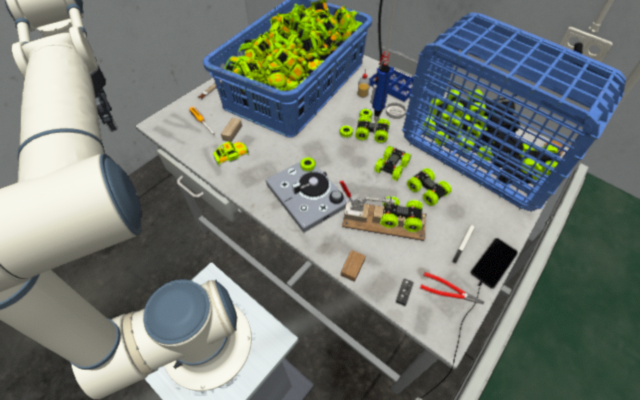

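View pics/top0.png

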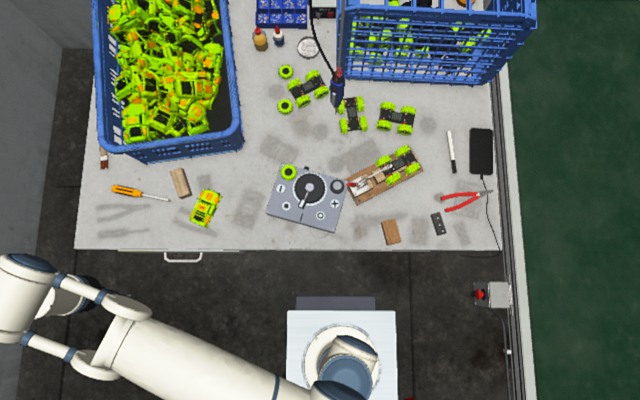

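The top view shows the unit around (307,197): dial centre about (309,187), tab toward the front at about (303,204), button at (337,186), wheel at (288,172). I'll enlarge both views next.

Run:
```python
import cv2,numpy as np
t=cv2.imread('pics/top0.png')[158:238,258:358]; s=cv2.imread('pics/scene0.png')[150:235,260:360]
cv2.imwrite('pics/topc.png',cv2.resize(t,None,fx=7,fy=7,interpolation=cv2.INTER_CUBIC))
cv2.imwrite('pics/scenec.png',cv2.resize(s,None,fx=7,fy=7,interpolation=cv2.INTER_CUBIC))
```

```text
(no output)
```

View pics/topc.png

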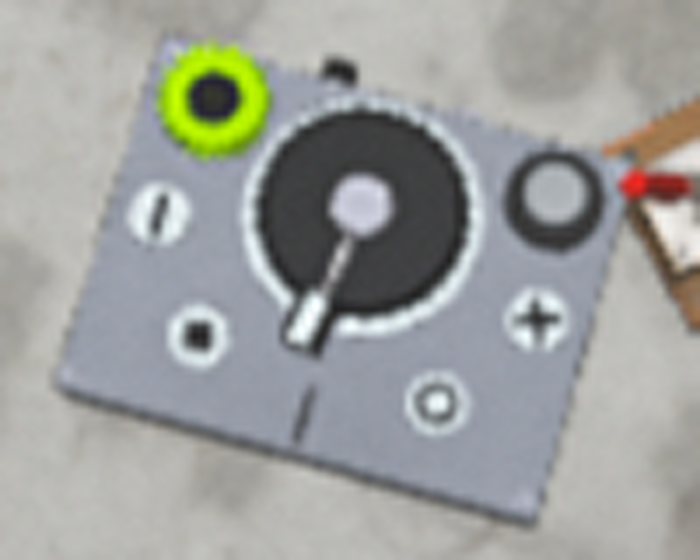

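View pics/scenec.png

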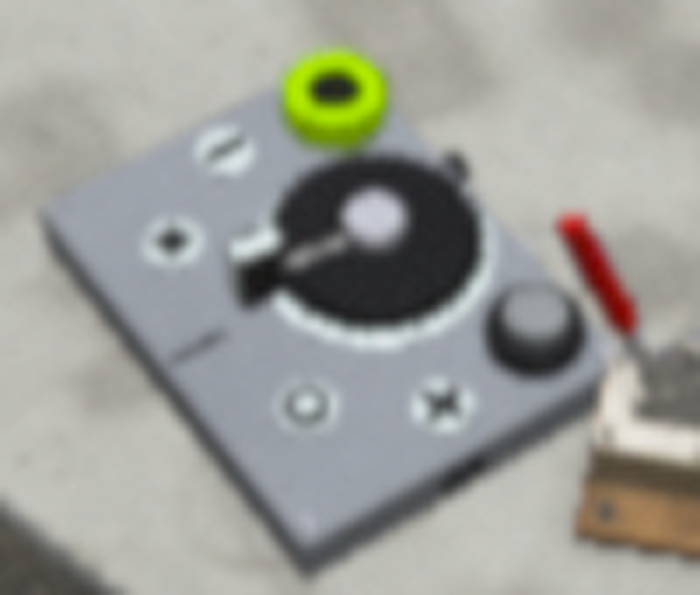

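Both crops agree: the cross plate is the one at the right next to the button (top crop 537,320), so it stands at joint value +1.3, with ring at 0.65, square at -0.65 and bar at -1.3. The tab (308,320) is near the front, so it has to be pushed counter-clockwise, to the right. I'll measure the frame from the plates in both views.

```bash
cat > h.py <<'E'
import numpy as np,cv2
from rig import imaging
def ray(n,uv):
    m=imaging.camera_model(n);uv=np.atleast_2d(uv).astype(float)
    d=(uv-[m['cx'],m['cy']])/[m['fx'],m['fy']];s=d.copy()
    for _ in range(20): s=d/(1+m['k1']*(s**2).sum(1,keepdims=True))
    T=m['cam_to_world'];return T[:3,3],np.c_[s,np.ones(len(s))]@T[:3,:3].T
def plane(n,uv,z):
    o,d=ray(n,uv);return o+d*((z-o[2])/d[:,2])[:,None]
def refine(im,uv,r=6):   # centroid of the bright disc (filled contour) near uv
    u,v=np.round(uv).astype(int);x0,y0=u-r,v-r
    p=cv2.resize(im[y0:v+r+1,x0:u+r+1].min(2),None,fx=8,fy=8,interpolation=cv2.INTER_CUBIC)
    m=(p>188).astype(np.uint8);c=cv2.findContours(m,cv2.RETR_EXTERNAL,cv2.CHAIN_APPROX_NONE)[0]
    c=cv2.convexHull(max(c,key=cv2.contourArea));M=cv2.moments(c)
    return np.array([x0+(M['m10']/M['m00']+.5)/8-.5,y0+(M['m01']/M['m00']+.5)/8-.5]),cv2.contourArea(c)/64
def fit(P,A):  # 2D rigid fit
    Q=.088*np.c_[-np.cos(A),-np.sin(A)];z=(P[:,0]+1j*P[:,1]);w=Q[:,0]+1j*Q[:,1]
    g=np.vdot(w-w.mean(),z-z.mean());th=np.angle(g);o=z.mean()-np.exp(1j*th)*w.mean()
    return o,th,abs(z-o-np.exp(1j*th)*w)*1e3,abs(g)/np.vdot(w-w.mean(),w-w.mean()).real
A=np.array([-1.3,-.65,.65,1.3])
E
python3 - <<'E'
from h import *
g={'top':([258,158],[(159,214),(198,336),(437,403),(537,320)],(555,195),(308,320),(362,205)),
'scene':([260,150],[(225,150),(172,241),(307,405),(443,404)],(537,310),(256,244),(375,217))}
for n,(off,pl,b,t,h) in g.items():
    im=cv2.imread(f'pics/{n}0.png');f=lambda p:np.array(off)+(np.array(p)+.5)/7-.5
    R=[refine(im,f(p)) for p in pl];uv=np.array([r[0] for r in R])
    print(n,np.round(uv-[f(p) for p in pl],2).tolist(),[round(r[1]) for r in R])
    P=plane(n,uv,.037)
    o,th,res,sc=fit(P,A);print('origin',np.round([o.real,o.imag],4),'yaw',round(th,4),'res mm',res.round(1),'scale',round(sc,3))
    U=lambda q:np.round(np.array([((q[0,0]+1j*q[0,1]-o)*np.exp(-1j*th)).real,((q[0,0]+1j*q[0,1]-o)*np.exp(-1j*th)).imag])*1e3,1)
    q=U(plane(n,f(t),.074));print('tab top unit',q,'r',np.hypot(*q).round(1),'a',np.arctan2(-q[1],-q[0]).round(3))
    for z in(.045,.05,.055,.06):print('button',z,U(plane(n,f(b),z)))
E
```

```text
top [[-2.08, -0.65], [-0.02, -0.05], [-2.55, 0.67], [-2.59, -2.03]] [23, 57, 18, 9]
origin [0.5108 0.1021] yaw -0.2602 res mm [1.5 5.4 4.9 4.2] scale 0.982
tab top unit [-56.4   0.6] r 56.4 a -0.011
button 0.045 [ 28.4 -84.3]
button 0.05 [ 27.3 -84.5]
button 0.055 [ 26.2 -84.6]
button 0.06 [ 25.  -84.7]
scene [[1.65, 1.54], [2.79, 0.33], [-0.12, -0.23], [-3.6, 0.77]] [11, 10, 2, 4]
origin [0.5037 0.0894] yaw -0.3318 res mm [6.3 6.1 4.9 8.8] scale 0.917
tab top unit [-55.2   6.7] r 55.6 a -0.121
button 0.045 [ 38.  -64.9]
button 0.05 [ 35.8 -68. ]
button 0.055 [ 33.6 -71.1]
button 0.06 [ 31.4 -74.2]
```

```bash
python3 - <<'E'
s=open('h.py').read()
s=s.replace("m=(p>188)","m=(p>(.5*np.median(im[y0:v+r+1,x0:u+r+1].min(2))+.5*np.percentile(p,97)))")
open('h.py','w').write(s)
E
cat > m.py <<'E'
from h import *
g={'top':([258,158],[(159,214),(198,336),(437,403),(537,320)],(555,195),(308,320),(362,205)),
'scene':([260,150],[(225,150),(172,241),(307,405),(443,404)],(537,310),(256,244),(375,217))}
for n,(off,pl,b,t,h) in g.items():
    im=cv2.imread(f'pics/{n}0.png');f=lambda p:np.array(off)+(np.array(p)+.5)/7-.5
    R=[refine(im,f(p)) for p in pl];uv=np.array([r[0] for r in R])
    print(n,np.round(uv-[f(p) for p in pl],2).tolist(),[round(r[1]) for r in R])
    for P in (plane(n,uv,.037),plane(n,[f(p) for p in pl],.037)):
        o,th,res,sc=fit(P,A);print('origin',np.round([o.real,o.imag],4),'yaw',round(th,4),'res mm',res.round(1),'scale',round(sc,3))
        U=lambda q:np.round(np.array([((q[0,0]+1j*q[0,1]-o)*np.exp(-1j*th)).real,((q[0,0]+1j*q[0,1]-o)*np.exp(-1j*th)).imag])*1e3,1)
        q=U(plane(n,f(t),.074));print('tab top unit',q,'r',np.hypot(*q).round(1),'a',np.arctan2(-q[1],-q[0]).round(3), 'hub',U(plane(n,f(h),.055)))
        for z in(.045,.05,.055,.06):print('button',z,U(plane(n,f(b),z)))
E
python3 m.py
```

```text
top [[-2.14, -0.63], [-0.03, -0.05], [-0.04, -0.02], [-2.57, -2.07]] [20, 59, 65, 9]
origin [0.5115 0.1011] yaw -0.2426 res mm [2.7 3.4 4.2 4.4] scale 0.995
tab top unit [-57.4   2.4] r 57.5 a -0.042 hub [-0.6 -5.5]
button 0.045 [ 25.9 -84. ]
button 0.05 [ 24.8 -84.1]
button 0.055 [ 23.7 -84.2]
button 0.06 [ 22.6 -84.3]
origin [0.509  0.0961] yaw -0.2737 res mm [0.1 0.1 0.1 0.2] scale 0.999
tab top unit [-56.4   6.1] r 56.7 a -0.108 hub [ 0.6 -0. ]
button 0.045 [ 29.6 -77.6]
button 0.05 [ 28.5 -77.8]
button 0.055 [ 27.3 -77.9]
button 0.06 [ 26.2 -78.1]
scene [[1.63, 1.54], [0.26, 0.11], [3.76, 0.11], [-3.66, 0.73]] [13, 50, 8, 7]
origin [0.5048 0.0905] yaw -0.2909 res mm [ 5.7  1.7 10.7 11.4] scale 0.942
tab top unit [-55.6   7.5] r 56.1 a -0.134 hub [1.3 5.4]
button 0.045 [ 34.6 -67.8]
button 0.05 [ 32.3 -70.8]
button 0.055 [ 29.9 -73.8]
button 0.06 [ 27.6 -76.8]
origin [0.5059 0.0942] yaw -0.2712 res mm [0.8 0.1 0.6 0.3] scale 0.994
tab top unit [-55.5   4.8] r 55.7 a -0.086 hub [1.4 1.5]
button 0.045 [ 33.2 -72.3]
button 0.05 [ 30.8 -75.3]
button 0.055 [ 28.4 -78.2]
button 0.06 [ 26.  -81.2]
```

Hand-picked centres fit with residuals of at most 0.8 mm and a scale of 1.00. The hub and button also land where they should. The frame is about (0.508, 0.0955) with yaw -0.273, the tab starts near -0.1, and the cross is at +1.3.

```bash
cat > go.py <<'E'
# go.py a r off z : shift from here so that the finger centre is at radius r, off mm clockwise of centre line a, z mm; tool x along u(a)
import sys,numpy as np
from rig import status
O=np.array([.508,.0955]);TH=-.273
def pose(a,r,off,z):
    b=a+TH;u=-np.array([np.cos(b),np.sin(b)]);t=np.array([np.sin(b),-np.cos(b)])
    return np.r_[O+(r*u-off*t)/1e3,z/1e3],u
s=status.get_state();R=np.array(s['orientation']);p=np.array(s['position'])
for w in sys.argv[1:]:
    P,u=pose(*map(float,w.split(',')))
    x=R.T@np.r_[u,0];print(w,'world',P.round(4),'shift mm',(R.T@(P-p)*1e3).round(1),'turn',np.arctan2(x[1],x[0]).round(3))
print('t',s['time'],'p',p.round(4),'F',np.round(s['wrist_force'],1),'open',s['opening'],'j',np.round(s['joint_positions'],0))
E
python3 go.py -0.1,56,40,230 -0.1,56,40,58
```

```text
-0.1,56,40,230 world [0.4704 0.1532 0.23  ] shift mm [-387.9 -292.7    0.7] turn 0.018
-0.1,56,40,58 world [0.4704 0.1532 0.058 ] shift mm [-388.  -292.4  172.7] turn 0.018
t 0.1 p [0.2083 0.5624 0.2302] F [ 0.1 -0.8  0.3] open 0.08522604614084099 j [ 66.   5.  71.   0. 104.  -3.]
```

```bash
python3 -m creep '[[1,[-35,-27,0],0],[1,[-73,-55,0],0],[1,[-111,-84,0],0],[1,[-150,-113,0],0],[1,[-188,-142,0],0]]' 40 && python3 go.py -0.1,56,40,230
```

```text
time: 0.6
position: [0.3359, 0.3624, 0.2308]
orientation: [[-0.938, 0.347, -0.0], [0.347, 0.938, -0.0], [0.0, -0.001, -1.0]]
wrist_force: [0.5, -0.9, -0.2]
opening: 0.0125
grip_force: 0.0
-0.1,56,40,230 world [0.4704 0.1532 0.23  ] shift mm [-198.8 -149.6    0.8] turn 0.019
t 0.6 p [0.3359 0.3624 0.2308] F [ 0.5 -0.9 -0.2] open 0.012456503874900708 j [ 43. -11.  86.  -0. 105. -26.]
```

```bash
python3 -m creep '[[1,[-38,-29,0],0],[1,[-76,-57,0],0],[1,[-114,-86,0],0],[1,[-152,-115,0],0],[1,[-192,-146,0],0]]' && python3 -m creep '[[1,[0,0,0],0],[1,[0,0,40],0],[1,[0,0,80],0],[1,[0,0,110],0],[1,[0,0,110],0]]' && python3 go.py -0.1,56,40,58
```

```text
time: 1.1
position: [0.4649, 0.1594, 0.231]
orientation: [[-0.938, 0.347, -0.0], [0.347, 0.938, 0.0], [0.0, 0.0, -1.0]]
wrist_force: [0.3, 0.5, -0.0]
opening: 0.0002
grip_force: 0.0
time: 1.6
position: [0.4612, 0.1609, 0.1157]
orientation: [[-0.938, 0.347, -0.01], [0.347, 0.938, -0.002], [0.008, -0.006, -1.0]]
wrist_force: [-0.3, -0.7, 1.4]
opening: 0.0001
grip_force: 0.0
-0.1,56,40,58 world [0.4704 0.1532 0.058 ] shift mm [-11.8  -3.8  57.6] turn 0.019
t 1.6 p [0.4612 0.1609 0.1157] F [-0.3 -0.7  1.4] open 0.00012611133589023545 j [ 15. -11.  98.   0.  94. -54.]
```

```bash
python3 -m creep '[[1,[-9,-1,25],0.02],[1,[-9,-1,45],0.02],[1,[-9,-1,57],0.02],[1,[-9,-1,57],0.02]]' && python3 go.py -0.1,56,23,58
cat > snap.py <<'E'
import sys,cv2,numpy as np
from rig import imaging
t=imaging.capture('top');s=imaging.capture('scene');k=sys.argv[1]
for n,i in(('top',t),('scene',s)): cv2.imwrite(f'pics/{n}{k}.png',i[:,:,::-1])
a=t[158:238,258:338+20,::-1];b=s[150:230,260:360,::-1]
cv2.imwrite(f'pics/both{k}.png',cv2.resize(np.vstack([a,b])if 0 else np.hstack([a,b]),None,fx=4,fy=4,interpolation=cv2.INTER_CUBIC))
E
python3 snap.py 1
```

```text
time: 2.0
position: [0.4718, 0.1573, 0.0637]
orientation: [[-0.931, 0.366, -0.002], [0.366, 0.931, -0.0], [0.002, -0.001, -1.0]]
wrist_force: [-0.2, 0.0, 0.1]
opening: -0.0
grip_force: 0.0
-0.1,56,23,58 world [0.4642 0.1373 0.058 ] shift mm [ -0.2 -21.3   5.7] turn -0.001
t 2.0 p [0.4718 0.1573 0.0637] F [-0.2  0.   0.1] open -4.746313023564004e-05 j [ 15.  -9. 101.   0.  88. -54.]
```

View pics/both1.png

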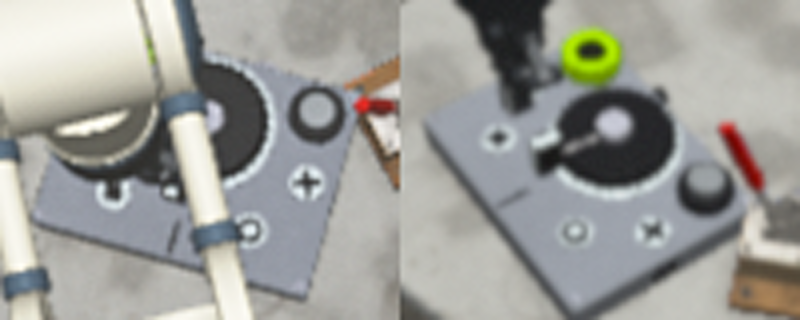

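The fingertips (right half, about 517,100) stand left of the tab (545,150) with a gap, as planned. Next I close in until contact.

```bash
python3 -m creep '[[1,[0,-6,2],0],[1,[0,-12,2],0],[1,[0,-16,2],0],[1,[0,-16,2],0]]' && python3 go.py 0,56,22,58 0.1,56,22,58
```

```text
time: 2.5
position: [0.4666, 0.1415, 0.0627]
orientation: [[-0.93, 0.367, 0.001], [0.367, 0.93, 0.0], [-0.001, 0.0, -1.0]]
wrist_force: [-0.7, 0.3, 0.3]
opening: 0.0
grip_force: 0.0
0,56,22,58 world [0.46   0.1318 0.058 ] shift mm [  2.6 -11.5   4.7] turn -0.103
0.1,56,22,58 world [0.4566 0.1268 0.058 ] shift mm [  3.9 -17.4   4.7] turn -0.203
t 2.5 p [0.4666 0.1415 0.0627] F [-0.7  0.3  0.3] open 5.007709421862837e-06 j [ 13. -10. 103.  -0.  88. -56.]
```

```bash
python3 -m creep '[[1,[1,-6,3],-0.05],[1,[3,-11,3],-0.1],[1,[3.5,-14,3],-0.15],[1,[4,-17,3],-0.2],[1,[4,-17,3],-0.2]]' && python3 go.py 0.2,56,22,58 0.3,56,22,58 0.4,56,22,58
```

```text
time: 3.0
position: [0.4567, 0.1279, 0.0595]
orientation: [[-0.985, 0.174, 0.0], [0.174, 0.985, 0.001], [-0.0, 0.001, -1.0]]
wrist_force: [0.1, 1.0, -0.5]
opening: -0.0003
grip_force: 0.5
0.2,56,22,58 world [0.4538 0.1215 0.058 ] shift mm [ 1.8 -6.7  1.5] turn -0.102
0.3,56,22,58 world [0.4514 0.116  0.058 ] shift mm [  3.1 -12.6   1.5] turn -0.202
0.4,56,22,58 world [0.4497 0.1102 0.058 ] shift mm [  3.9 -18.6   1.5] turn -0.302
t 3.0 p [0.4567 0.1279 0.0595] F [ 0.1  1.  -0.5] open -0.0002815952092237542 j [ 12. -13. 105.   0.  88. -68.]
```

```bash
python3 -m creep '[[1,[1,-3,0],-0.05],[1,[2,-7,1],-0.1],[1,[3,-10,1],-0.15],[1,[3,-13,1],-0.2],[1,[4,-19,1],-0.3]]' && python3 go.py 0.5,56,22,58 0.6,56,22,58 0.8,56,22,58; python3 snap.py 2
```

```text
time: 3.5
position: [0.4496, 0.1103, 0.0586]
orientation: [[-0.992, -0.126, 0.0], [-0.126, 0.992, 0.001], [-0.001, 0.001, -1.0]]
wrist_force: [1.0, 1.2, 0.6]
opening: 0.0003
grip_force: 0.9
0.5,56,22,58 world [0.4485 0.1043 0.058 ] shift mm [ 1.9 -5.8  0.6] turn -0.1
0.6,56,22,58 world [0.4479 0.0983 0.058 ] shift mm [  3.2 -11.6   0.6] turn -0.2
0.8,56,22,58 world [0.4485 0.0864 0.058 ] shift mm [  4.1 -23.6   0.6] turn -0.4
t 3.5 p [0.4496 0.1103 0.0586] F [1.  1.2 0.6] open 0.00029012851909841774 j [ 10. -14. 107.   0.  88. -88.]
```

View pics/both2.png

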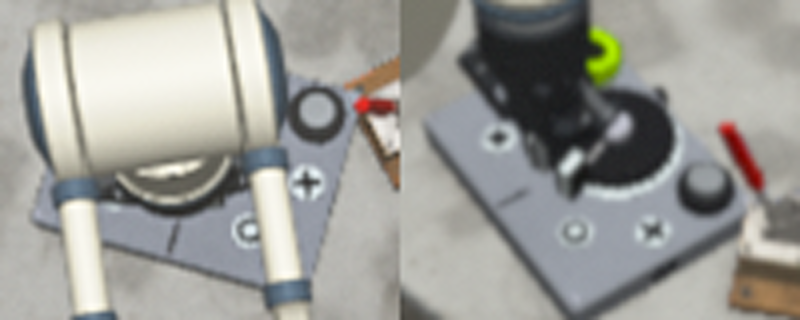

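The tab (right half, about 570,175) has been carried round by the finger. I'll keep going along the arc.

```bash
python3 -m creep '[[1,[2,-6,0],-0.1],[1,[3,-12,0],-0.2],[1,[4,-18,0],-0.3],[1,[4,-24,0],-0.4],[1,[4,-24,0],-0.4]]' && python3 go.py 0.9,56,22,58 1.0,56,22,58 1.1,56,22,58 1.2,56,22,58
```

```text
time: 4.1
position: [0.4487, 0.0852, 0.0584]
orientation: [[-0.867, -0.499, 0.0], [-0.499, 0.867, -0.0], [-0.0, -0.0, -1.0]]
wrist_force: [0.1, 0.1, 0.5]
opening: -0.0
grip_force: 0.0
0.9,56,22,58 world [0.4497 0.0805 0.058 ] shift mm [ 1.4 -4.7  0.4] turn -0.105
1.0,56,22,58 world [0.4515 0.0747 0.058 ] shift mm [  2.8 -10.6   0.4] turn -0.205
1.1,56,22,58 world [0.4539 0.0692 0.058 ] shift mm [  3.5 -16.5   0.4] turn -0.305
1.2,56,22,58 world [0.4568 0.0639 0.058 ] shift mm [  3.6 -22.5   0.4] turn -0.405
t 4.1 p [0.4487 0.0852 0.0584] F [0.1 0.1 0.5] open -1.853541485228414e-06 j [   6.  -15.  108.   -0.   88. -113.]
```

```bash
python3 -m creep '[[1,[1,-5,0],-0.1],[1,[3,-10,0],-0.2],[1,[3.5,-14,0],-0.27],[1,[3.5,-18,0],-0.33],[1,[3.5,-18,0],-0.33]]' && python3 go.py 1.2,56,22,58 1.3,56,22,58; python3 snap.py 3
```

```text
time: 4.6
position: [0.4543, 0.068, 0.0581]
orientation: [[-0.659, -0.752, -0.001], [-0.752, 0.659, -0.0], [0.001, 0.0, -1.0]]
wrist_force: [-1.1, 0.3, 0.8]
opening: 0.0001
grip_force: 0.4
1.2,56,22,58 world [0.4568 0.0639 0.058 ] shift mm [ 1.5 -4.6  0.1] turn -0.076
1.3,56,22,58 world [0.4602 0.059  0.058 ] shift mm [  2.9 -10.4   0.1] turn -0.176
t 4.6 p [0.4543 0.068  0.0581] F [-1.1  0.3  0.8] open 0.00014463776947727452 j [   4.  -15.  107.   -0.   88. -134.]
```

View pics/both3.png

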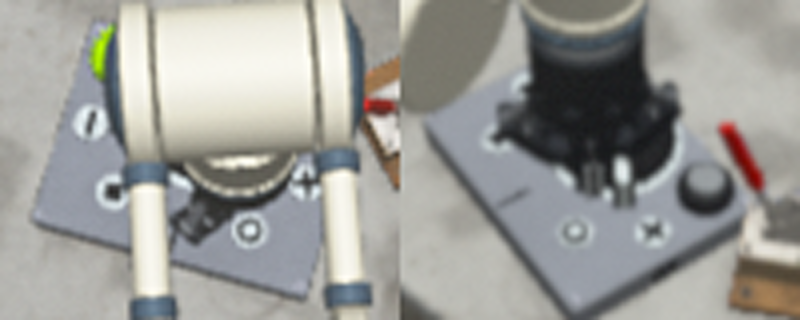

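Tab now at about (623,165) in the right half, with the finger just left of it (594,175). I'll estimate its angle from the scene view in that view's own frame.

```bash
cat > ang.py <<'E'
from h import *
import sys
def ang(n,uv,z=.074):
    o,th=((.5059+.0942j),-.2712) if n=='scene' else ((.509+.0961j),-.2737)
    q=plane(n,uv,z)[0];w=-((q[0]+1j*q[1]-o)*np.exp(-1j*th));return np.angle(w).round(3),(abs(w)*1e3).round(1)
if __name__=='__main__':
    im=cv2.imread(sys.argv[1]);x0,y0,x1,y1=map(int,sys.argv[3:7])
    p=cv2.resize(im[y0:y1,x0:x1].min(2),None,fx=8,fy=8,interpolation=cv2.INTER_CUBIC)
    m=(p>120).astype(np.uint8);N,L,S,C=cv2.connectedComponentsWithStats(m)
    for i in range(1,N):
        uv=np.array([x0,y0])+(C[i]+.5)/8-.5;print(uv.round(2),S[i,4]/64,ang(sys.argv[2],uv))
E
python3 ang.py pics/scene0.png scene 291 180 301 190; echo; python3 ang.py pics/scene3.png scene 311 184 320 200
```

```text
[294.34 183.47] 65.109375 (np.float64(-0.184), np.float64(58.8))

[315.1  192.48] 25.265625 (np.float64(1.082), np.float64(57.7))
[318.91 197.37] 4.765625 (np.float64(1.196), np.float64(76.8))
[311.61 198.17] 6.21875 (np.float64(0.927), np.float64(77.5))
```

```bash
python3 -m creep '[[1,[1,-3,0],-0.04],[1,[2,-6,0],-0.09],[1,[2.3,-8,0],-0.13],[1,[2.3,-8,0],-0.13]]' && python3 go.py 1.3,56,22,58 && python3 -m creep '[[1,[0,10,0],0],[1,[0,25,0],0],[1,[0,30,-30],0],[1,[0,30,-70],0],[1,[0,30,-110],0]]' && python3 -m creep '[[1,[0,40,0],0],[1,[0,90,0],0],[1,[0,130,0],0],[1,[0,160,0],0],[1,[0,160,0],0]]'; python3 snap.py 4
```

```text
time: 5.1
position: [0.4588, 0.0612, 0.0581]
orientation: [[-0.555, -0.832, -0.001], [-0.832, 0.555, -0.0], [0.001, 0.001, -1.0]]
wrist_force: [-2.4, 0.7, -1.2]
opening: 0.0002
grip_force: 0.6
1.3,56,22,58 world [0.4602 0.059  0.058 ] shift mm [ 1.1 -2.4  0.1] turn -0.044
t 5.1 p [0.4588 0.0612 0.0581] F [-2.4  0.7 -1.2] open 0.0001705661846875253 j [   3.  -14.  107.   -0.   88. -143.]
time: 5.6
position: [0.433, 0.0783, 0.1692]
orientation: [[-0.554, -0.833, -0.0], [-0.833, 0.554, 0.0], [0.0, 0.0, -1.0]]
wrist_force: [1.3, -0.7, 0.9]
opening: 0.0002
grip_force: 0.0
time: 6.1
position: [0.2983, 0.168, 0.1688]
orientation: [[-0.551, -0.835, 0.002], [-0.835, 0.551, 0.002], [-0.003, -0.0, -1.0]]
wrist_force: [1.6, 0.5, 0.8]
opening: 0.0001
grip_force: 0.0
```

View pics/both4.png

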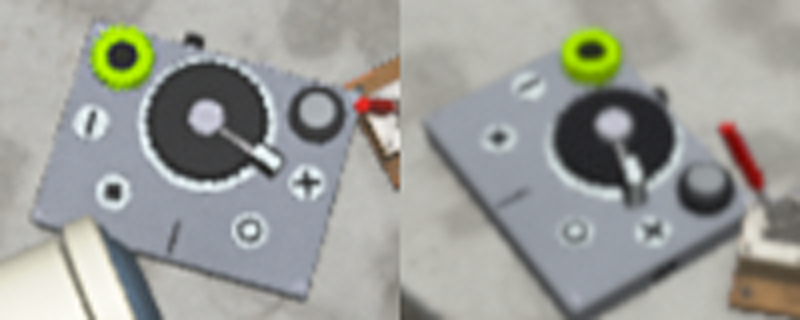

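Both views are clear: the tab is at about (268,156) on the left and (633,178) on the right, pointing a little short of the cross (307,183). I'll measure it precisely.

Run:
```python
from ang import *
for k in(0,4):
  for n,c in(('top',(302,203) if k==0 else(324.8,197)),('scene',(296.4,184.4)if k==0 else(318.3,193.5))):
    im=cv2.imread(f'pics/{n}{k}.png');u,v=np.round(c).astype(int);x0,y0=u-5,v-5
    p=cv2.resize(im[y0:v+6,x0:u+6].min(2),None,fx=8,fy=8,interpolation=cv2.INTER_CUBIC)
    for T in(150,180,200,215):
        N,L,S,C=cv2.connectedComponentsWithStats((p>T).astype(np.uint8))
        for i in range(1,N):
            uv=np.array([x0,y0])+(C[i]+.5)/8-.5
            if np.hypot(*(uv-c))<2.5: print(k,n,T,uv.round(2),(S[i,4]/64).round(1),ang(n,uv))
t=cv2.imread('pics/top4.png')[175:212,300:344];s=cv2.imread('pics/scene4.png')[175:212,302:346]
cv2.imwrite('pics/c4.png',cv2.resize(np.hstack([t,s]),None,fx=9,fy=9,interpolation=cv2.INTER_CUBIC))
```

```text
0 top 150 [301.47 203.03] 22.6 (np.float64(-0.117), np.float64(56.1))
0 top 180 [301.45 203.07] 17.2 (np.float64(-0.117), np.float64(56.2))
0 top 200 [301.46 203.07] 13.8 (np.float64(-0.117), np.float64(56.2))
0 top 215 [301.48 203.05] 10.9 (np.float64(-0.116), np.float64(56.1))
0 scene 180 [295.82 184.22] 14.1 (np.float64(-0.106), np.float64(56.1))
0 scene 200 [295.9  184.32] 7.5 (np.float64(-0.098), np.float64(56.1))
0 scene 215 [297.14 183.83] 1.0 (np.float64(-0.095), np.float64(52.2))
4 top 150 [323.98 196.56] 23.8 (np.float64(1.211), np.float64(54.8))
4 top 180 [324.15 196.63] 17.3 (np.float64(1.213), np.float64(55.3))
4 top 200 [324.17 196.65] 13.8 (np.float64(1.213), np.float64(55.4))
4 top 215 [324.19 196.64] 10.7 (np.float64(1.214), np.float64(55.4))
4 scene 150 [317.7 192. ] 20.4 (np.float64(1.214), np.float64(57.4))
4 scene 180 [317.76 192.17] 13.0 (np.float64(1.214), np.float64(58.0))
4 scene 200 [317.79 192.18] 8.4 (np.float64(1.215), np.float64(58.1))
4 scene 215 [317.87 192.32] 4.6 (np.float64(1.217), np.float64(58.6))
```

View pics/c4.png

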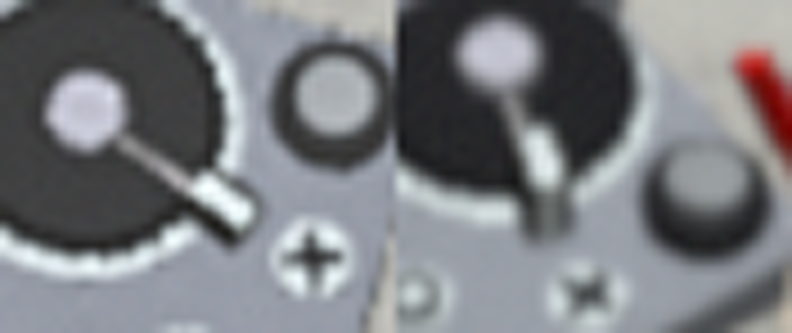

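Both views give 1.213, so 0.087 rad remains, about 4.9 mm at the tab. From the last push, the real contact offset is about 19.5 mm. I'll go back in behind the tab.

```bash
python3 go.py 1.3,56,45,169 1.3,56,45,58
```

```text
1.3,56,45,169 world [0.4405 0.0709 0.169 ] shift mm [   2.4 -169.8   -0.2] turn -0.041
1.3,56,45,58 world [0.4405 0.0709 0.058 ] shift mm [   2.6 -169.6  110.8] turn -0.041
t 6.2 p [0.3003 0.1666 0.1686] F [0.3 1.2 0.1] open -7.399331149947478e-05 j [  23.  -37.  112.   -0.  105. -123.]
```

```bash
python3 -m creep '[[1,[0,-40,0],-0.01],[1,[1,-85,0],-0.02],[1,[2,-130,0],-0.04],[1,[2,-169,0],-0.04],[1,[2,-169,0],-0.04]]' && python3 -m creep '[[1,[0,0,40],0],[1,[0,0,80],0],[1,[0,0,105],0],[1,[0,0,111],0],[1,[0,0,111],0]]' && python3 go.py 1.3,56,25,58 1.3,56,20,58
```

```text
time: 6.7
position: [0.4431, 0.0676, 0.1665]
orientation: [[-0.525, -0.851, -0.002], [-0.851, 0.525, -0.002], [0.003, 0.001, -1.0]]
wrist_force: [-0.4, 0.1, -0.1]
opening: 0.0
grip_force: 0.0
time: 7.2
position: [0.4399, 0.0708, 0.0567]
orientation: [[-0.52, -0.854, -0.002], [-0.854, 0.52, -0.0], [0.001, 0.002, -1.0]]
wrist_force: [0.7, 0.9, 0.1]
opening: -0.0
grip_force: 0.0
1.3,56,25,58 world [0.4576 0.0605 0.058 ] shift mm [ -0.4 -20.5  -1.4] turn -0.003
1.3,56,20,58 world [0.4619 0.0579 0.058 ] shift mm [ -0.4 -25.5  -1.4] turn -0.003
t 7.2 p [0.4399 0.0708 0.0567] F [0.7 0.9 0.1] open -3.3439670757549435e-05 j [   5.  -17.  109.   -0.   88. -144.]
```

```bash
python3 -m creep '[[1,[-0.4,-10,0],0],[1,[-0.4,-18,-1],0],[1,[-0.4,-22,-1],0],[1,[-0.4,-25,-1],0],[1,[-0.4,-25,-1],0]]' && python3 go.py 1.3,56,20,58
cat > meas.py <<'E'
import sys
from ang import *
from rig import imaging
for n,c in(('top',(324.5,196.3)),('scene',(318.3,192.1))):
    im=imaging.capture(n)[:,:,::-1].copy();cv2.imwrite(f'pics/{n}{sys.argv[1]}.png',im);u,v=np.round(c).astype(int);x0,y0=u-5,v-5
    p=cv2.resize(im[y0:v+6,x0:u+6].min(2),None,fx=8,fy=8,interpolation=cv2.INTER_CUBIC)
    for T in(170,200):
        N,L,S,C=cv2.connectedComponentsWithStats((p>T).astype(np.uint8))
        for i in range(1,N):
            uv=np.array([x0,y0])+(C[i]+.5)/8-.5;a,r=ang(n,uv)
            if 50<r<62: print(n,T,uv.round(2),(S[i,4]/64).round(1),a,r)
E
python3 meas.py 5
```

```text
time: 7.7
position: [0.4626, 0.0583, 0.0588]
orientation: [[-0.519, -0.855, 0.001], [-0.855, 0.519, 0.0], [-0.001, -0.001, -1.0]]
wrist_force: [-0.8, -0.0, -0.6]
opening: -0.0
grip_force: 0.0
1.3,56,20,58 world [0.4619 0.0579 0.058 ] shift mm [0.7 0.4 0.8] turn -0.002
t 7.7 p [0.4626 0.0583 0.0588] F [-0.8 -0.  -0.6] open -2.227941678275258e-05 j [   3.  -14.  106.    0.   88. -146.]
scene 170 [319.53 191.82] 13.6 1.303 58.3
scene 200 [319.52 191.81] 7.6 1.303 58.3
```

```bash
python3 -m creep '[[1,[0,10,0],0],[1,[0,25,0],0],[1,[0,30,-30],0],[1,[0,30,-70],0],[1,[0,30,-110],0]]' && python3 -m creep '[[1,[0,40,0],0],[1,[0,90,0],0],[1,[0,130,0],0],[1,[0,160,0],0],[1,[0,160,0],0]]'; python3 meas.py 6
python3 - <<'E'
from h import *
# pointing check straight in the picture: hub->tab line against cross, deck-independent
from ang import ang
print(ang('top',(258+(537.5)/7-.5,158+320.5/7-.5),.037),ang('scene',(260+443.5/7-.5,150+404.5/7-.5),.037))
E
python3 go.py 1.3,0,0,170
```

```text
time: 8.3
position: [0.435, 0.0746, 0.1689]
orientation: [[-0.518, -0.855, -0.001], [-0.855, 0.518, 0.0], [0.001, 0.001, -1.0]]
wrist_force: [0.6, -0.3, 0.2]
opening: 0.0003
grip_force: 0.0
time: 8.8
position: [0.297, 0.1586, 0.1685]
orientation: [[-0.515, -0.857, 0.001], [-0.857, 0.515, 0.002], [-0.002, -0.0, -1.0]]
wrist_force: [1.2, 0.2, 1.0]
opening: 0.0002
grip_force: 0.0
top 170 [325.73 191.17] 2.9 1.524 51.9
top 170 [325.27 195.32] 18.8 1.305 55.9
top 170 [320.66 200.18] 9.1 0.947 55.3
top 200 [325.48 190.91] 1.0 1.534 50.9
top 200 [325.34 195.32] 13.2 1.306 56.0
top 200 [320.24 200.33] 5.4 0.925 54.9
scene 170 [319.36 191.59] 14.8 1.3 57.4
scene 200 [319.41 191.63] 8.1 1.302 57.6
(np.float64(1.299), np.float64(87.9)) (np.float64(1.298), np.float64(87.8))
1.3,0,0,170 world [0.508  0.0955 0.17  ] shift mm [ -55.1 -210.9   -1.4] turn 0.0
t 8.9 p [0.299  0.1574 0.1683] F [-0.1  0.4  0.6] open 0.0003215489998492758 j [  22.  -38.  112.   -0.  106. -127.]
```

Both views now give 1.303 ± 0.003 against the cross at 1.299, so the tab points squarely. Next I move over the button, which is at unit (28, -78), world about (0.514, 0.013).

Run:
```python
import numpy as np
from rig import status
s=status.get_state();R=np.array(s['orientation']);p=np.array(s['position'])
print((R.T@(np.array([.514,.0128,.169])-p)*1e3).round(1))
```

```text
[  12.6 -258.8   -0.4]
```

```bash
python3 -m creep '[[1,[2,-40,0],0.1],[1,[4,-85,0],0.2],[1,[6,-130,0],0.3],[1,[9,-175,0],0.3],[1,[11,-215,0],0.3]]' && python3 -m creep '[[1,[1,-22,0],0],[1,[1,-30,0],0],[1,[1,-30,0],0]]'
cat > at.py <<'E'
import numpy as np,sys
from rig import status
s=status.get_state();R=np.array(s['orientation']);p=np.array(s['position'])
print((R.T@(np.array([.514,.0128,.053])-p)*1e3).round(1),s['joint_positions'])
E
python3 at.py
```

```text
time: 9.4
position: [0.4795, 0.0334, 0.1674]
orientation: [[-0.75, -0.662, -0.001], [-0.662, 0.75, -0.0], [0.001, 0.0, -1.0]]
wrist_force: [-0.4, 0.4, -0.3]
opening: 0.0001
grip_force: 0.0
time: 9.7
position: [0.497, 0.0118, 0.1674]
orientation: [[-0.75, -0.661, -0.002], [-0.661, 0.75, 0.0], [0.001, 0.001, -1.0]]
wrist_force: [-0.6, 0.9, 0.1]
opening: -0.0
grip_force: 0.0
[-13.6 -10.6 114.4] [-2.56399418e+00 -1.08348002e+01  9.25160152e+01 -1.33160995e-03
  9.84251900e+01 -1.33974897e+02]
```

```bash
python3 -m creep '[[1,[-13,-10,10],0],[1,[-13,-10,50],0],[1,[-13,-10,85],0],[1,[-13,-10,99],0],[1,[-13,-10,99],0]]' && python3 at.py
```

```text
time: 10.2
position: [0.5112, 0.0148, 0.0671]
orientation: [[-0.748, -0.664, -0.005], [-0.664, 0.748, 0.0], [0.003, 0.003, -1.0]]
wrist_force: [0.2, 0.1, 0.0]
opening: -0.0003
grip_force: 0.0
[-0.8 -3.4 14.1] [-2.16283943e+00 -6.50531087e+00  9.88420086e+01  1.11587597e-02
  8.79233789e+01 -1.33758844e+02]
```

```bash
python3 -m creep '[[1,[0,-2,5],0],[1,[0,-2,9],0],[1,[0,-2,11],0],[1,[0,-2,11],0]]' && python3 at.py
```

```text
time: 10.6
position: [0.5148, 0.0125, 0.0589]
orientation: [[-0.748, -0.663, 0.001], [-0.663, 0.748, -0.0], [-0.001, -0.001, -1.0]]
wrist_force: [-0.3, -0.4, -0.1]
opening: 0.0
grip_force: 0.0
[0.4 0.7 5.9] [-2.39149663e+00 -5.95498655e+00  9.91836399e+01  2.12882991e-03
  8.67181259e+01 -1.33935075e+02]
```

```bash
python3 -m creep '[[1,[0,0,3],0],[1,[0,0,6],0],[1,[0,0,6],0]]' && python3 -m creep '[[1,[0,0,1.5],0],[1,[0,0,3],0],[1,[0,0,3],0]]'
```

```text
time: 10.9
position: [0.5151, 0.0125, 0.0527]
orientation: [[-0.748, -0.663, 0.002], [-0.663, 0.748, -0.0], [-0.001, -0.001, -1.0]]
wrist_force: [1.7, 0.3, 4.2]
opening: 0.0002
grip_force: 1.9
time: 11.2
position: [0.5151, 0.0125, 0.051]
orientation: [[-0.748, -0.663, 0.002], [-0.663, 0.748, -0.0], [-0.001, -0.001, -1.0]]
wrist_force: [-1.7, 0.1, 10.2]
opening: -0.0002
grip_force: 5.0
```

```bash
python3 -m creep '[[1,[0,0,1],0],[1,[0,0,2],0],[1,[0,0,2],0]]' && python3 at.py
```

```text
time: 11.5
position: [0.5152, 0.0125, 0.0508]
orientation: [[-0.748, -0.663, 0.003], [-0.663, 0.748, -0.0], [-0.002, -0.002, -1.0]]
wrist_force: [-6.0, 0.3, 18.8]
opening: -0.0001
grip_force: 9.5
[ 0.7  1.  -2.2] [-2.38301874e+00 -5.67397731e+00  9.97639116e+01 -7.61526281e-03
  8.57520721e+01 -1.33935488e+02]
```

```bash
for i in 1; do python3 -m creep '[[1,[0,0,-1.5],0],[1,[0,0,-3],0],[1,[0,0,-3],0]]' | grep -E 'posi|wrist'; done; python3 -m creep '[[1,[0,0,-1.5],0],[1,[0,0,-1.5],0],[1,[0,0,-1.5],0]]' | grep -E 'posi|wrist';  python3 -m creep '[[1,[0,0,-1.5],0],[1,[0,0,-1.5],0],[1,[0,0,-1.5],0]]' | grep -E 'posi|wrist'; python3 -m creep '[[1,[0,0,-1.5],0],[1,[0,0,-1.5],0],[1,[0,0,-1.5],0]]' | grep -E 'posi|wrist'; python3 -m creep '[[1,[0,0,-1.5],0],[1,[0,0,-1.5],0],[1,[0,0,-1.5],0]]' | grep -E 'posi|wrist'
```

```text
position: [0.5151, 0.0125, 0.0511]
wrist_force: [0.8, -0.1, 3.9]
position: [0.515, 0.0125, 0.052]
wrist_force: [2.8, -0.5, 4.6]
position: [0.5144, 0.0126, 0.0531]
wrist_force: [2.7, -0.0, 2.9]
position: [0.5141, 0.0126, 0.0545]
wrist_force: [1.2, -0.5, 3.6]
position: [0.5141, 0.0126, 0.056]
wrist_force: [0.6, 0.5, 0.9]
```

The force falls smoothly from about 5 N at 51 mm to about 1 N at 56 mm, so the button went the full 6 mm to its stop. I'll clear the arm and check.

```bash
python3 -m creep '[[1,[0,0,-20],0],[1,[0,0,-60],0],[1,[0,0,-100],0],[1,[0,30,-110],0],[1,[0,70,-110],0]]' >/dev/null && python3 -m creep '[[1,[0,40,0],0],[1,[0,85,0],0],[1,[0,130,0],0],[1,[0,160,0],0],[1,[0,160,0],0]]'; python3 meas.py 7
python3 - <<'E'
import cv2,numpy as np
a=cv2.imread('pics/top7.png')[158:238,258:358];b=cv2.imread('pics/scene7.png')[150:230,260:360]
cv2.imwrite('pics/both7.png',cv2.resize(np.hstack([a,b]),None,fx=4,fy=4,interpolation=cv2.INTER_CUBIC))
E
```

```text
time: 14.0
position: [0.3595, 0.1868, 0.1658]
orientation: [[-0.745, -0.667, -0.002], [-0.667, 0.745, 0.001], [0.001, 0.002, -1.0]]
wrist_force: [-0.4, -0.4, 0.1]
opening: -0.0001
grip_force: 0.0
top 170 [325.73 191.16] 2.8 1.525 51.8
top 170 [325.27 195.31] 18.6 1.305 55.8
top 170 [320.64 200.19] 8.9 0.946 55.3
top 200 [325.49 190.91] 0.9 1.535 51.0
top 200 [325.32 195.31] 13.1 1.306 56.0
top 200 [320.26 200.33] 5.2 0.925 54.9
scene 170 [319.35 191.6 ] 15.2 1.299 57.4
scene 200 [319.42 191.66] 8.5 1.301 57.7
```

View pics/both7.png

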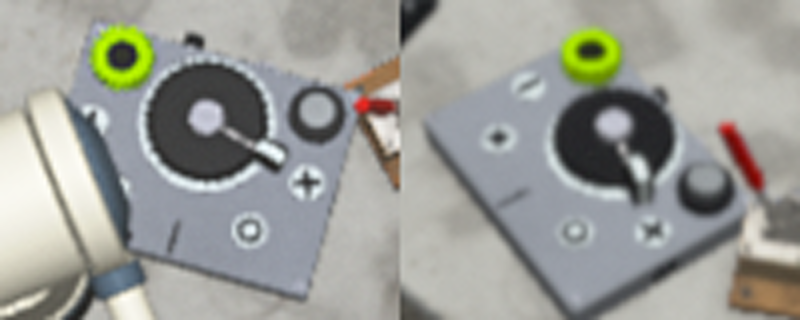

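The tab (left half 268,152) points at the cross (307,183) with the same reading as before the press, about 1.303. The button (317,107) is up, the wheel (122,57) is where it was, and the arm is clear.

```bash
python3 -c "
from rig import ctrl;print(ctrl.hand_in())"
```

```text
the job is handed in; nothing more can be done
None
```

The job is handed in: the tab was pushed round to about 1.30 rad, squarely at the cross plate, then the button was pressed the full 6 mm and came up again, at about 14 s and with nothing else moved on the unit.

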